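Pack two mosaic kits

ROBOT

A 6-joint arm with a two-finger parallel gripper is mounted at the origin on the work surface. World frame = base frame: x ahead of the robot, y to its left, z up, the work surface at z = 0. Lengths are in m, angles in degrees, forces in N, time in s.
With the tool pointing down it reaches from about 0.35 to 0.875 m from the base axis. Payload 4.2 kg.
Tool frame: the origin (TCP) lies midway between the tips of the shut fingers; the grasp point (between the pads) lies 19 mm behind it; z points along the fingers, y is the line along which they close (so a half turn about z gives the same grasp; the last joint's range is limited). The gripper opens to 87 mm and grips with 3 to 60 N. Pads are 19 mm wide; open, the fingers measure 117 mm over their backs; the gripper's body (75 mm by 190 mm) begins 51 mm behind the grasp point.
Start: joints at [-54.282, 22.042, 0.453, 0, -68.411, -14.817], TCP at [0.223, -0.584, 0.223] pointing down, gripper open.
Joint ranges: [-179.83, 179.83], [-69.29, 118.12], [-61.27, 80.66], [-181.25, 117.63], [-171.15, -9.14], [-177.46, 177.46]. Speed limits (degrees/s): [159.86, 159.86, 180, 180, 180, 180].

INTERFACE

Orientations are given as a 3x3 rotation matrix whose columns are the frame's x, y, z axes.
In Python, from station import r, cams gives the robot as it stands.
- The arm moves only by the tool play_rows, never from a script. Its argument "commands" is text: rows parted by semicolons, each of 6 numbers parted by spaces: the shift along the world's x, y, z normalised to -1 to 1, where 1 is 30 mm, then the turn, a rotation vector about the world's x, y, z normalised to -1 to 1, where 1 is 0.15 rad. A call has 1 to 20 rows; each row shifts and turns the commanded pose from where the row before left it; what a row does not reach is not made up. A row lasts 1/10 s, in which the tool goes at most 50 mm and 8.59 degrees, less where a joint would pass 70% of its speed; a pose out of reach is approached as far as the arm can. A call with a number of a shift or a turn outside -1 to 1 is refused whole. A call with a gripper value outside its range is refused whole. "grip" is the finger opening in mm, from 0 to 87, set as the call begins (left out, the last holds). The fingers move at their own pace and stop on an object; the grip force is fixed at half the most. Time passes only in rows, so rows that do not move let the fingers close. It gives the time, the measured TCP pose, the force, the opening and the grip force at its end, in the units of the state.
- r.sense(): the state, without advancing time (a new reading comes with each control period).
- cams.capture(name): name is "side" or "top" or "wrist"; returns (picture, depth): 480x640x3 uint8, blue, green, red; 480x640 float32, m along the optical axis (not along the pixel's ray), 0 where there is no reading.
- cams.camera_info(name): a dict with "mtx" (3x3 intrinsics, pixels), "k1" (the pictures are not rectified: a ray, as slopes to the right and down, at radius r is drawn at 1 + k1 r^2 times it, then the intrinsics apply), "R" (3x3) and "t" (3): a world point X has camera coordinates R X + t. Camera axes: x right, y down, z forward; pixel columns grow to the right and rows downward; lengths in m; the calibration is good to about 2 mm. A picture is of the moment at which its call begins: read the wrist's pose just before it. camera_info takes no time and is no camera call; for the wrist camera it gives the pose at the moment of the call.
- r.finish_job(): hands the job in; it is judged then, once.
The state is a dict: "time_s": time; "joints": joint angles; "joint_velocities": joint speeds; "effort": joint torques, N m; "tcp_pos": TCP position; "ee_rot": TCP orientation; "wrist_force": force on the tool from outside, world axes, zero at the start; "moment": the same for the moment, N m; "gripper_width": opening from 0.0 (shut) to 1.0 (fully open); "gripper_force": force on a finger pad.
Only numpy, scipy, OpenCV 4.12 (cv2) and the standard library are available. Lean on these libraries where they do the work, as an engineer would, in place of code of your own. Each camera call takes 0.05 s, during which the arm holds its last target. There are 200 camera calls.

TASK

Pack the two mosaic kits from the stock on the table: the blue tile stack, the yellow tile stack and the glue bottle (white, red nozzle) go into the orange tray, the red tile stack and the grout tub (grey, green lid) into the black tray. Stand each thing upright and flat on the tray floor in a compartment of its own (any one of that tray), setting it down rather than dropping it. Leave the white tile stack, the brown bottle and the mixing pot where they are.

Things in the scene. Friction and masses are not known exactly. Their poses are not given: they have to be found in the camera images.
- orange_tray: orange plastic kit tray, fixed to the table, with three square compartments in a row along its y axis; outside 80 mm (x) by 232 mm (y), only 16 mm high, walls and dividers 4 mm thick, floor 4 mm thick; each compartment is 72 x 72 mm inside, one thing fits in each; compartment centres at x = 0, y = -76, 0 and +76 mm. Origin: centre of the underside. Either tray may be on the left or the right, turned a little.
- black_tray: black plastic kit tray, fixed to the table, with two square compartments in a row along its y axis; outside 80 mm (x) by 156 mm (y), only 16 mm high, walls and dividers 4 mm thick, floor 4 mm thick; each compartment is 72 x 72 mm inside, one thing fits in each; compartment centres at x = 0, y = -38 and +38 mm. Origin: centre of the underside. Either tray may be on the left or the right, turned a little.
- red_tiles: loose stack of six red square tiles with terracotta backs, bundled by a narrow white paper band, 48 x 48 mm and 51 mm high, rigid as one piece, about 0.24 kg; x and y axes square to its sides. The origin is the centre of the underside, z up. Goes into the black tray.
- blue_tiles: loose stack of six blue square tiles with terracotta backs, bundled by a narrow white paper band, 48 x 48 mm and 51 mm high, rigid as one piece, about 0.24 kg; x and y axes square to its sides. The origin is the centre of the underside, z up. Goes into the orange tray.
- yellow_tiles: loose stack of six yellow square tiles with terracotta backs, bundled by a narrow white paper band, 48 x 48 mm and 51 mm high, rigid as one piece, about 0.24 kg; x and y axes square to its sides. The origin is the centre of the underside, z up. Goes into the orange tray.
- white_tiles: loose stack of six white square tiles with terracotta backs, bundled by a narrow white paper band, 48 x 48 mm and 51 mm high, rigid as one piece, about 0.24 kg; x and y axes square to its sides. The origin is the centre of the underside, z up. Stays where it is.
- glue_bottle: loose white plastic glue bottle, round, with a blue band low on its body and a red nozzle; body 46 mm in diameter and straight up to 62 mm, tapering to the nozzle, 95 mm high in all, about 0.11 kg. The origin is the centre of the underside, z up. Goes into the orange tray.
- grout_tub: loose round tub: grey body 52 mm in diameter up to 34 mm, above it a green lid 56 mm in diameter from 34 to 56 mm, 56 mm high in all, about 0.18 kg. The origin is the centre of the underside, z up. Goes into the black tray.
- brown_bottle: bystander: loose brown glass bottle with a paper label, 56 mm in diameter, 160 mm high, standing beside the trays at one end. The origin is the centre of the underside, z up. Stays where it is.
- mixing_pot: bystander: loose dark open steel pot with dried mortar in it, 116 mm in diameter at the rim, 55 mm high, beside the trays at the other end. The origin is the centre of the underside, z up. Stays where it is.
Things that resemble listed ones, but are neither listed nor needed, are in the scene too. There is more than one size of the red_tiles; the one meant has the size given above.

How it is judged (in metres and radians):
At the end, for the whole second after the job is handed in: Each of the five things stands in its own kit's tray: origin within the tray walls, underside less than 5 mm above the tray floor, upright within 0.1 rad, released and at rest. White tiles, brown bottle and mixing pot are within 30 mm of where they began (x of blue_tiles in the frame of orange_tray between -0.038 and 0.038 m and y of blue_tiles in the frame of orange_tray between -0.114 and 0.114 m and z of blue_tiles in the frame of orange_tray between 0 and 0.009 m and angle between each of blue_tiles, yellow_tiles, glue_bottle, red_tiles, grout_tub's own z axis and vertical below 0.1 rad and linear speed of each of blue_tiles, yellow_tiles, glue_bottle, red_tiles, grout_tub below 0.02 m/s and angular speed of each of blue_tiles, yellow_tiles, glue_bottle, red_tiles, grout_tub below 0.2 rad/s and x of yellow_tiles in the frame of orange_tray between -0.038 and 0.038 m and y of yellow_tiles in the frame of orange_tray between -0.114 and 0.114 m and z of yellow_tiles in the frame of orange_tray between 0 and 0.009 m and x of glue_bottle in the frame of orange_tray between -0.038 and 0.038 m and y of glue_bottle in the frame of orange_tray between -0.114 and 0.114 m and z of glue_bottle in the frame of orange_tray between 0 and 0.009 m and x of red_tiles in the frame of black_tray between -0.038 and 0.038 m and y of red_tiles in the frame of black_tray between -0.076 and 0.076 m and z of red_tiles in the frame of black_tray between 0 and 0.009 m and x of grout_tub in the frame of black_tray between -0.038 and 0.038 m and y of grout_tub in the frame of black_tray between -0.076 and 0.076 m and z of grout_tub in the frame of black_tray between 0 and 0.009 m and distance of each of white_tiles, brown_bottle, mixing_pot from where it was at the start of the episode below 0.03 m); the robot touches nothing.
It fails at once if the white tiles, the brown bottle or the mixing pot are moved more than 30 mm (distance of any of white_tiles, brown_bottle, mixing_pot from where it was at the start of the episode above 0.03 m).
It fails at once if a kit thing is dropped: touched by nothing with its underside over 50 mm above the table ((height (world z) of blue_tiles above 0.05 m and contact force between blue_tiles and anything else below 0.01 N) or (height (world z) of yellow_tiles above 0.05 m and contact force between yellow_tiles and anything else below 0.01 N) or (height (world z) of glue_bottle above 0.05 m and contact force between glue_bottle and anything else below 0.01 N) or (height (world z) of red_tiles above 0.05 m and contact force between red_tiles and anything else below 0.01 N) or (height (world z) of grout_tub above 0.05 m and contact force between grout_tub and anything else below 0.01 N)).
It also fails if it takes over 125 s, if anything falls off the work surface, if the arm or the gripper's body presses on something with over 40 N, if the wrist force passes 120 N, or if a joint passes its speed limit or range.

## Working session

There is one attempt and no reset: what is moved stays moved. The work goes in short steps, Python scripts to look and compute and a tool call to move; the robot and the scene stay as the last step left them, time stands still between calls to the robot, and variables do not carry over. Pictures are saved under pics/ and viewed, at most 14 in all, crops included, and the job is handed in when it is done.

Besides the shell and the picture viewer there is one more tool, called after ">>>" as name(argument=value, ...), one argument or row to a line, values as JSON. play_rows: Moves the arm, as the interface text tells. Scaled input: -1 to 1 covers 30 mm each way for a shift and 0.15 rad each way for a turn. Its arguments: {"type":"object","properties":{"commands":{"type":"string"},"grip":{"type":"number"}},"required":["commands"]}

```bash
mkdir -p pics; cat > h.py <<'E'
import numpy as np, cv2
from station import r, cams
def cap(n,save=None):
    i=cams.camera_info(n); im,d=cams.capture(n)
    if save: cv2.imwrite('pics/'+save,im)
    return im,d,i
def ray(i,uv):
    K=np.array(i['mtx'],float); R=np.array(i['R']); t=np.array(i['t']).ravel()
    uv=np.atleast_2d(np.array(uv,float))
    p=np.c_[(uv[:,0]-K[0,2])/K[0,0],(uv[:,1]-K[1,2])/K[1,1]]
    q=p.copy()
    for _ in range(10): q=p/(1+i['k1']*(q**2).sum(1))[:,None]
    return -R.T@t, np.c_[q,np.ones(len(q))]@R, q
def onplane(i,uv,z):
    c,d,_=ray(i,uv); return c+d*((z-c[2])/d[:,2])[:,None]
def pts(i,uv,depth):
    c,d,_=ray(i,uv); return c+d*np.asarray(depth)[:,None]
E
python3 - <<'E'
from h import *
for n in ('top','side'):
    im,d,i=cap(n,n+'0.png'); print(n,i['mtx'],i['k1'],-np.array(i['R']).T@np.array(i['t']).ravel())
    np.savez(n+'0.npz',im=im,d=d)
print(r.sense())
E
```

```text
top [[620.1078309    0.         316.84843315]
 [  0.         620.1078309  233.83273177]
 [  0.           0.           1.        ]] -0.1060332011436224 [ 0.36658163 -0.0153975   1.48320284]
side [[489.13103235   0.         320.1203067 ]
 [  0.         489.13103235 242.24811848]
 [  0.           0.           1.        ]] -0.12486373561534089 [0.33859553 0.63278096 0.75805716]
{'time_s': 0.1, 'joints': array([-5.42824302e+01,  2.20880431e+01,  3.87334458e-01, -2.38667426e-02,
       -6.84097182e+01, -1.48177644e+01]), 'joint_velocities': array([ 0.04399231, -0.14597061,  0.16896535,  0.15813698,  0.03885675,
        0.00025262]), 'effort': array([-5.17646640e-04, -3.91689777e+01,  1.87934250e+01,  4.23180163e+00,
        1.35110045e-02, -7.02632337e-05]), 'tcp_pos': array([ 0.22279449, -0.58337591,  0.22155308]), 'ee_rot': array([[-9.34260440e-01, -3.56590485e-01, -8.10654793e-04],
       [-3.56591386e-01,  9.34258731e-01,  1.79088599e-03],
       [ 1.18748413e-04,  1.96222645e-03, -9.99998068e-01]]), 'wrist_force': array([0.46017732, 0.99789733, 0.2999295 ]), 'moment': array([-0.02152847,  0.01715506,  0.05558641]), 'gripper_force': 0.0, 'gripper_width': 0.9993958215596024}
```

View pics/top0.png

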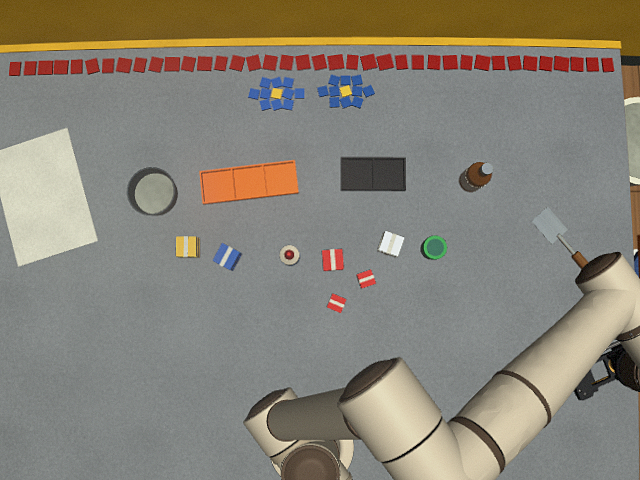

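View pics/side0.png

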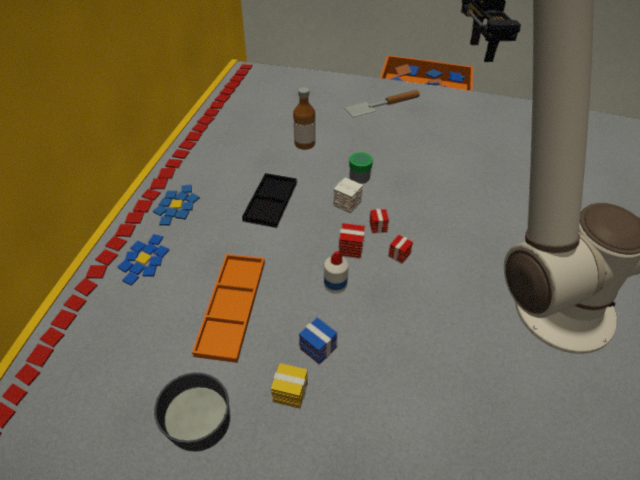

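The top view shows yellow (187,247), blue (227,257), glue (289,255), white (391,244), grout tub (434,247), orange tray (250,182), black tray (373,174), pot (152,191) and brown bottle (477,176). There are three red stacks, at (333,260), (367,279) and (337,303). The one at (333,260) looks larger, so I'll check its size and confirm it in a crop.

```bash
cat > m.py <<'E'
from h import *
z=np.load('top0.npz'); im,d=z['im'],z['d']; i=cams.camera_info('top')
v,u=np.mgrid[0:480,0:640]; uv=np.c_[u.ravel(),v.ravel()]
P=pts(i,uv,d.ravel()).reshape(480,640,3); H=P[...,2]
print('table',np.median(H[300:400,50:200]))
for n,(a,b) in dict(yellow=(187,247),blue=(227,257),glue=(289,255),red=(333,260),r2=(367,279),r3=(337,303),white=(391,244),tub=(434,247),brown=(477,176),pot=(152,191)).items():
    m=np.zeros((480,640),np.uint8); w=32 if n in('pot','brown') else 17
    s=np.s_[b-w:b+w,a-w:a+w]; h=H[s]; top=np.percentile(h[h>.015],90) if (h>.015).any() else 0
    lo=dict(glue=.055,brown=.05).get(n,top-.012)
    m[s]=(h>lo)*255
    k,l,st,c=cv2.connectedComponentsWithStats(m); j=1+np.argmax(st[1:,4]); 
    cs,_=cv2.findContours((l==j).astype(np.uint8),0,1); c=max(cs,key=cv2.contourArea)
    q=onplane(i,c[:,0,:],top)[:,:2].astype(np.float32)*1000
    rect=cv2.minAreaRect(q); print(n,'top %.3f'%top,'c',np.round(rect[0],1),'size',np.round(rect[1],1),'ang %.1f'%rect[2])
hsv=cv2.cvtColor(im,cv2.COLOR_BGR2HSV)
for n,m,(x0,y0,x1,y1) in (('orange',cv2.inRange(hsv,(5,120,80),(20,255,255)),(190,150,310,215)),('black',cv2.inRange(hsv,(0,0,0),(180,255,75)),(330,145,415,200))):
    k=np.zeros_like(m);k[y0:y1,x0:x1]=m[y0:y1,x0:x1]
    cs,_=cv2.findContours(k,0,1);c=max(cs,key=cv2.contourArea)
    rect=cv2.minAreaRect(onplane(i,c[:,0,:],.016)[:,:2].astype(np.float32)*1000)
    print(n,np.round(rect[0],1),np.round(rect[1],1),'%.1f'%rect[2])
cv2.imwrite('pics/crop_red.png',cv2.resize(im[225:325,270:410],None,fx=5,fy=5,interpolation=cv2.INTER_CUBIC))
E
python3 m.py
```

```text
table 0.0004106116699836848
yellow top 0.055 c [470.9 288.3] size [49.8 46.5] ang 89.7
blue top 0.055 c [446.4 193.4] size [49.  48.4] ang 63.3
glue top 0.089 c [447.8  46.5] size [43.1 43. ] ang 44.8
red top 0.055 c [438.9 -51.6] size [47.2 46.7] ang 3.8
r2 top 0.041 c [ 394.  -129.1] size [34.4 36.1] ang 17.9
r3 top 0.042 c [338. -60.] size [35.2 34.6] ang 66.5
white top 0.055 c [ 474.3 -187.4] size [47.5 48.6] ang 70.6
tub top 0.060 c [ 465.6 -288. ] size [53.5 53.4] ang 88.8
brown top 0.159 c [ 615.7 -369.2] size [53.1 74.3] ang 36.0
pot top 0.055 c [602.2 373.4] size [116.9 111.7] ang 89.5
orange [627.4 147.2] [ 81.8 232. ] 6.3
black [ 645.6 -152.7] [154.9  80.5] 89.7
```

View pics/crop_red.png

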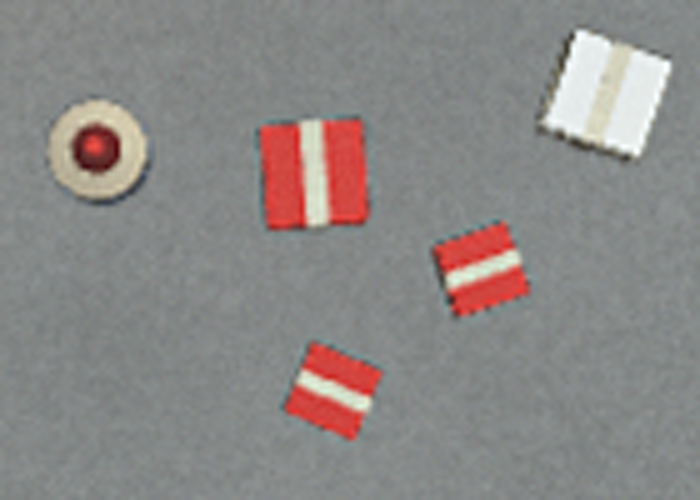

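The stack at (333,260) measures 47 mm square with its top at about 53 mm. The other two are 35 mm square and 41 mm high. So (333,260) is the red stack meant, and the crop confirms it. I'll start with the tub.

>>> play_rows(
  commands=".736 .896 0 0 0 .731;.736 .896 0 0 0 .731;.736 .896 0 0 0 .731;.736 .896 0 0 0 .731;.736 .896 0 0 0 .731;.736 .896 0 0 0 .731;.736 .896 0 0 0 .731;.736 .896 0 0 0 .731;.736 .896 0 0 0 .731;.736 .896 0 0 0 .731;.736 .896 0 0 0 .731;0 0 0 0 0 0;0 0 0 0 0 0",
  grip=87,
)

```text
time_s: 1.4
tcp_pos: [0.466, -0.2875, 0.2221]
ee_rot: [[0.001, -1.0, -0.001], [-1.0, -0.001, 0.0], [-0.0, 0.001, -1.0]]
wrist_force: [-0.8, -0.7, -1.3]
gripper_width: 0.999
gripper_force: 0.0
```

```bash
python3 - <<'E'
from h import *
im,d,i=cap('wrist','w1.png'); s=r.sense(); print(s['tcp_pos'],s['ee_rot'])
hsv=cv2.cvtColor(im,cv2.COLOR_BGR2HSV); m=cv2.inRange(hsv,(45,100,40),(85,255,255))
c=max(cv2.findContours(m,0,1)[0],key=cv2.contourArea)
q=onplane(i,c[:,0,:],.056)[:,:2].astype(np.float32)*1000; print(cv2.minEnclosingCircle(q),cv2.minAreaRect(q))
E
```

```text
[ 0.46551643 -0.28803191  0.22214963] [[-1.56029627e-04 -9.99999424e-01 -1.06179471e-03]
 [-9.99999924e-01  1.55649102e-04  3.58452158e-04]
 [-3.58286684e-04  1.06185056e-03 -9.99999372e-01]]
((463.8329772949219, -291.1103820800781), 28.39120101928711) ((463.46807861328125, -290.85791015625), (55.798309326171875, 54.07166290283203), 62.88175964355469)
```

View pics/w1.png

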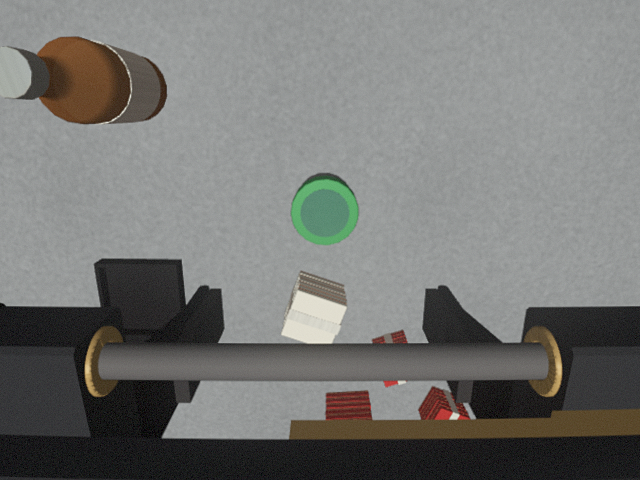

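The tub lid is at pixel (324,211), centred between the fingers and within 3 mm of the top estimate. I'll descend.

>>> play_rows(
  commands="-.03 -.05 -1 0 0 0;0 0 -1 0 0 0;0 0 -1 0 0 0;0 0 -1 0 0 0;0 0 -1 0 0 0;0 0 -.8 0 0 0;0 0 -.5 0 0 0;0 0 -.23 0 0 0;0 0 0 0 0 0;0 0 0 0 0 0",
)

```text
time_s: 2.45
tcp_pos: [0.4653, -0.2903, 0.0274]
ee_rot: [[-0.001, -1.0, 0.001], [-1.0, 0.001, -0.001], [0.001, -0.001, -1.0]]
wrist_force: [-0.4, 0.6, -0.3]
gripper_width: 0.997
gripper_force: 0.0
```

>>> play_rows(
  commands="0 0 0 0 0 0;0 0 0 0 0 0;0 0 0 0 0 0;0 0 0 0 0 0;0 0 0 0 0 0;0 0 0 0 0 0;0 0 0 0 0 0;0 0 0 0 0 0",
  grip=0,
)

```text
time_s: 3.25
tcp_pos: [0.4649, -0.2896, 0.0268]
ee_rot: [[0.0, -1.0, -0.0], [-1.0, -0.0, 0.0], [-0.0, 0.0, -1.0]]
wrist_force: [-1.4, 1.4, 3.6]
gripper_width: 0.634
gripper_force: 30.0
```

>>> play_rows(
  commands="0 0 .3 0 0 0;0 0 .8 0 0 0;0 0 1 0 0 0;.4 .2 .4 0 0 0;.8 .45 0 0 0 0;.9 .5 0 0 0 0;.9 .5 0 0 0 0;.9 .5 0 0 0 0;.9 .5 0 0 0 0;.8 .45 0 0 0 0;.43 .2 0 0 0 0;0 0 0 0 0 0;0 0 0 0 0 0;0 0 0 0 0 0",
)

```text
time_s: 4.65
tcp_pos: [0.6446, -0.1913, 0.1015]
ee_rot: [[-0.001, -1.0, -0.001], [-1.0, 0.001, 0.0], [-0.0, 0.001, -1.0]]
wrist_force: [-1.2, 0.6, -2.9]
gripper_width: 0.637
gripper_force: 30.0
```

```bash
python3 - <<'E'
from h import *
im,d,i=cap('wrist','w2.png'); print(r.sense()['tcp_pos'])
print(onplane(i,[[320,200],[320,300]],.016))
E
```

```text
[ 0.644724   -0.19135224  0.10171354]
[[ 0.6454691  -0.2203769   0.016     ]
 [ 0.6457115  -0.15387932  0.016     ]]
```

View pics/w2.png

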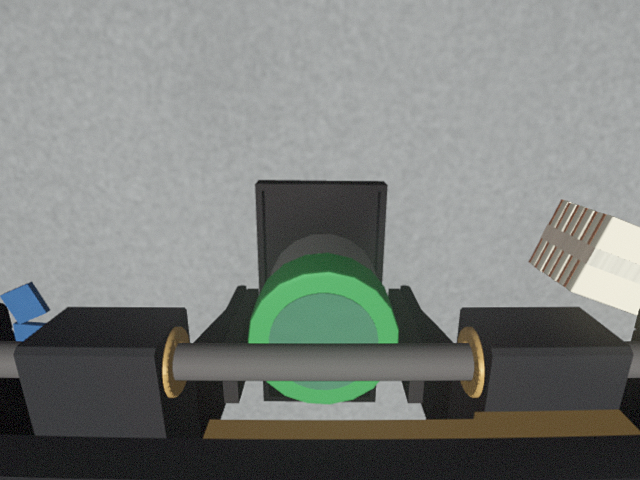

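The end of the black tray spans u=256–386 with its edge at v=182, which matches the estimate to about 1.5 mm, and the tub is centred over it. I'll lower it.

>>> play_rows(
  commands="0 0 -.5 0 0 0;0 0 -.7 0 0 0;0 0 -.5 0 0 0;0 0 -.3 0 0 0;0 0 -.15 0 0 0;0 0 -.1 0 0 0;0 0 -.05 0 0 0;0 0 0 0 0 0;0 0 0 0 0 0",
)

```text
time_s: 5.6
tcp_pos: [0.6463, -0.1907, 0.0333]
ee_rot: [[0.0, -1.0, 0.001], [-1.0, -0.0, -0.0], [0.0, -0.001, -1.0]]
wrist_force: [0.2, 0.9, -2.3]
gripper_width: 0.638
gripper_force: 30.0
```

>>> play_rows(
  commands="0 0 -.04 0 0 0;0 0 -.04 0 0 0;0 0 0 0 0 0",
)

```text
time_s: 5.9
tcp_pos: [0.6462, -0.1907, 0.0309]
ee_rot: [[0.0, -1.0, 0.001], [-1.0, -0.0, -0.0], [0.0, -0.001, -1.0]]
wrist_force: [-0.3, 1.4, 1.3]
gripper_width: 0.631
gripper_force: 30.0
```

>>> play_rows(
  commands="0 0 0 0 0 0;0 0 0 0 0 0;0 0 0 0 0 0;0 0 0 0 0 0;0 0 .3 0 0 0;0 0 .8 0 0 0;0 0 1 0 0 0;0 0 1 0 0 0;-.4 .26 .9 0 0 .04;-.8 .54 0 0 0 .05;-.9 .6 0 0 0 .05;-.9 .6 0 0 0 .05;-.9 .6 0 0 0 .05;-.9 .6 0 0 0 .05;-.9 .6 0 0 0 .05;-.8 .54 0 0 0 .05;-.4 .3 0 0 0 .05;0 0 0 0 0 0;0 0 0 0 0 0",
  grip=87,
)

```text
time_s: 7.8
tcp_pos: [0.44, -0.0513, 0.151]
ee_rot: [[0.067, -0.998, 0.002], [-0.998, -0.067, 0.0], [0.0, -0.002, -1.0]]
wrist_force: [0.5, 0.6, 0.0]
gripper_width: 1.0
gripper_force: 0.0
```

```bash
cat > w.py <<'E'
from h import *
import sys
def look(col,z,name):
    i=cams.camera_info('wrist');im,d=cams.capture('wrist'); cv2.imwrite('pics/'+name,im)
    hsv=cv2.cvtColor(im,cv2.COLOR_BGR2HSV); h,w=dict(red=((172,8)),blue=(100,130),yellow=(20,33))[col]
    H=hsv[...,0]; m=((H>=h)|(H<=w)) if h>w else ((H>=h)&(H<=w))
    m=(m&(hsv[...,1]>110)&(hsv[...,2]>60)).astype(np.uint8)*255
    m=cv2.morphologyEx(m,cv2.MORPH_CLOSE,np.ones((31,31)))
    for c in cv2.findContours(m,0,1)[0]:
        if cv2.contourArea(c)<1500: continue
        q=onplane(i,c[:,0,:],z)[:,:2].astype(np.float32)*1000
        print(cv2.boundingRect(c),*[np.round(x,1) for x in cv2.minAreaRect(q)])
look(sys.argv[1],.051,sys.argv[2]); s=r.sense(); print(s['tcp_pos'])
E
python3 w.py red w3.png
```

```text
(428, 190, 78, 71) [347.2 -66.5] [33.  44.1] 66.8
(291, 190, 71, 81) [437.9 -56.8] [46.  54.6] 3.9
(369, 86, 67, 67) [ 396.6 -130. ] [35.5 33. ] 19.1
[ 0.44011471 -0.05151574  0.15075621]
```

View pics/w3.png

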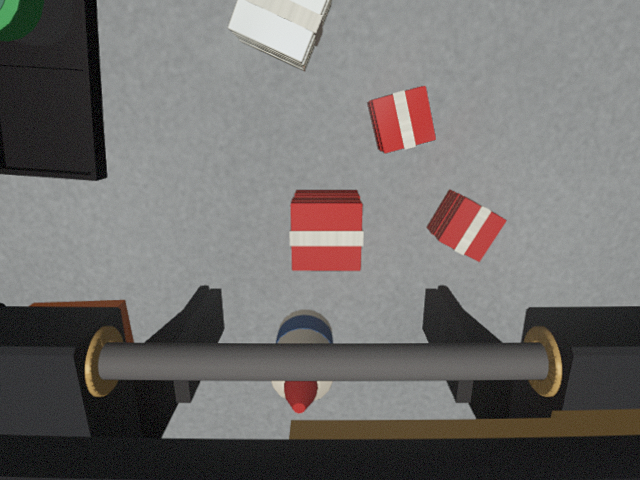

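The red stack, bounding box u 291–362 and v 202–270, is centred between the fingers. The two smaller ones at (402,120) and (467,226) are clear of the path. I'll descend and grip.

>>> play_rows(
  commands="-.05 -.05 -.8 0 0 0;0 0 -1 0 0 0;0 0 -1 0 0 0;0 0 -.8 0 0 0;0 0 -.45 0 0 0;0 0 -.25 0 0 0;0 0 0 0 0 0;0 0 0 0 0 0",
)

```text
time_s: 8.65
tcp_pos: [0.4383, -0.0531, 0.0215]
ee_rot: [[0.066, -0.998, 0.001], [-0.998, -0.066, 0.0], [0.0, -0.001, -1.0]]
wrist_force: [0.3, -0.2, -0.1]
gripper_width: 1.0
gripper_force: 0.0
```

>>> play_rows(
  commands="0 0 0 0 0 0;0 0 0 0 0 0;0 0 0 0 0 0;0 0 0 0 0 0;0 0 0 0 0 0;0 0 0 0 0 0;0 0 0 0 0 0;0 0 0 0 0 0",
  grip=0,
)

```text
time_s: 9.45
tcp_pos: [0.4378, -0.0528, 0.0214]
ee_rot: [[0.066, -0.998, 0.001], [-0.998, -0.066, 0.0], [-0.0, -0.001, -1.0]]
wrist_force: [0.7, 0.7, 1.2]
gripper_width: 0.552
gripper_force: 30.0
```

>>> play_rows(
  commands="0 0 .3 0 0 0;0 0 .8 0 0 0;0 0 1 0 0 0;.4 -.1 .4 0 0 -.04;.9 -.26 0 0 0 -.06;.9 -.26 0 0 0 -.06;.9 -.26 0 0 0 -.06;.9 -.26 0 0 0 -.06;.9 -.26 0 0 0 -.06;.9 -.26 0 0 0 -.05;.8 -.26 0 0 0 -.05;.33 -.11 0 0 0 0;0 0 0 0 0 0;0 0 0 0 0 0;0 0 -.5 0 0 0;0 0 -.7 0 0 0;0 0 -.5 0 0 0;0 0 -.3 0 0 0;0 0 -.2 0 0 0;0 0 0 0 0 0",
)

```text
time_s: 11.45
tcp_pos: [0.6448, -0.1138, 0.0296]
ee_rot: [[0.0, -1.0, -0.001], [-1.0, -0.0, -0.0], [0.0, 0.001, -1.0]]
wrist_force: [-0.3, -0.0, -2.9]
gripper_width: 0.549
gripper_force: 30.0
```

>>> play_rows(
  commands="0 0 -.04 0 0 0;0 0 -.04 0 0 0;0 0 0 0 0 0",
)

```text
time_s: 11.75
tcp_pos: [0.6455, -0.1139, 0.0283]
ee_rot: [[0.0, -1.0, 0.001], [-1.0, -0.0, 0.0], [-0.0, -0.001, -1.0]]
wrist_force: [0.1, 0.9, -3.3]
gripper_width: 0.553
gripper_force: 30.0
```

>>> play_rows(
  commands="0 0 -.04 0 0 0;0 0 -.05 0 0 0;0 0 0 0 0 0",
)

```text
time_s: 12.05
tcp_pos: [0.6455, -0.1139, 0.0255]
ee_rot: [[0.0, -1.0, 0.001], [-1.0, -0.0, -0.0], [0.0, -0.001, -1.0]]
wrist_force: [-0.1, -0.3, -1.3]
gripper_width: 0.547
gripper_force: 30.0
```

>>> play_rows(
  commands="0 0 -.02 0 0 0;0 0 0 0 0 0",
)

```text
time_s: 12.25
tcp_pos: [0.6455, -0.1139, 0.0255]
ee_rot: [[0.0, -1.0, 0.001], [-1.0, -0.0, -0.0], [0.0, -0.001, -1.0]]
wrist_force: [-1.4, 0.2, 3.8]
gripper_width: 0.551
gripper_force: 30.0
```

>>> play_rows(
  commands="0 0 0 0 0 0;0 0 0 0 0 0;0 0 0 0 0 0;0 0 0 0 0 0;0 0 .3 0 0 0;0 0 .8 0 0 0;0 0 1 0 0 0;0 0 1 0 0 0;0 .2 .9 0 0 0;-.2 .7 0 0 0 0;-.4 .95 0 0 0 0;-.4 .95 0 0 0 0;-.4 .95 0 0 0 0;-.4 .95 0 0 0 0;-.4 .95 0 0 0 0;-.4 .95 0 0 0 0;-.4 .95 0 0 0 0;-.4 .95 0 0 0 0;-.4 .95 0 0 0 0;-.4 .95 0 0 0 0",
  grip=87,
)

```text
time_s: 14.25
tcp_pos: [0.5189, 0.1993, 0.1454]
ee_rot: [[0.0, -1.0, 0.001], [-1.0, -0.0, 0.001], [-0.001, -0.001, -1.0]]
wrist_force: [0.8, 0.1, -0.6]
gripper_width: 0.998
gripper_force: 0.0
```

>>> play_rows(
  commands="-.4 .95 0 0 0 0;-.4 .95 0 0 0 0;-.4 .8 0 0 0 0;-.42 .4 0 0 0 0;0 0 0 0 0 0;0 0 0 0 0 0",
)

```text
time_s: 14.85
tcp_pos: [0.4707, 0.2913, 0.1451]
ee_rot: [[0.001, -1.0, 0.001], [-1.0, -0.001, 0.0], [-0.0, -0.001, -1.0]]
wrist_force: [0.8, -0.2, -0.1]
gripper_width: 1.001
gripper_force: 0.0
```

```bash
python3 w.py yellow w4.png
```

```text
(290, 327, 350, 112) [358.9 401.8] [272.8  95.5] 0.2
(287, 190, 74, 82) [469.8 284.8] [46.5 54.1] 0.0
[0.47093931 0.29094658 0.1450265 ]
```

View pics/w4.png

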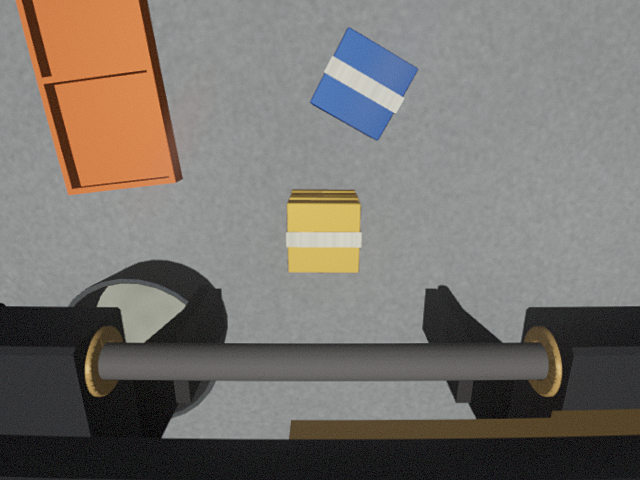

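The yellow stack's top face spans u 288–360 and v 202–272, with its sides square to the fingers. The pot stays clear of the left finger, so I'll descend and grip.

>>> play_rows(
  commands="-.03 -.09 -.7 0 0 0;0 0 -1 0 0 0;0 0 -1 0 0 0;0 0 -.7 0 0 0;0 0 -.45 0 0 0;0 0 -.25 0 0 0;0 0 0 0 0 0;0 0 0 0 0 0",
)

```text
time_s: 15.7
tcp_pos: [0.4705, 0.2885, 0.0222]
ee_rot: [[-0.0, -1.0, 0.001], [-1.0, 0.0, 0.001], [-0.001, -0.001, -1.0]]
wrist_force: [-0.0, -0.8, 0.3]
gripper_width: 1.0
gripper_force: 0.0
```

>>> play_rows(
  commands="0 0 0 0 0 0;0 0 0 0 0 0;0 0 0 0 0 0;0 0 0 0 0 0;0 0 0 0 0 0;0 0 0 0 0 0;0 0 0 0 0 0;0 0 0 0 0 0",
  grip=0,
)

```text
time_s: 16.5
tcp_pos: [0.4699, 0.2886, 0.0216]
ee_rot: [[0.0, -1.0, 0.0], [-1.0, -0.0, 0.0], [-0.0, -0.0, -1.0]]
wrist_force: [0.7, 0.3, 0.2]
gripper_width: 0.548
gripper_force: 30.0
```

>>> play_rows(
  commands="0 0 .3 0 0 0;0 0 .8 0 0 0;0 0 1 0 0 0;.3 -.2 .4 0 0 .1;.8 -.4 0 0 0 .1;.9 -.4 0 0 0 .1;.9 -.4 0 0 0 .1;.9 -.4 0 0 0 .1;.8 -.3 0 0 0 .1;.37 -.1 0 0 0 .13;0 0 0 0 0 0;0 0 0 0 0 0;0 0 -.5 0 0 0;0 0 -.7 0 0 0;0 0 -.5 0 0 0;0 0 -.3 0 0 0;0 0 -.2 0 0 0;0 0 -.05 0 0 0;0 0 0 0 0 0",
)

```text
time_s: 18.4
tcp_pos: [0.6191, 0.2226, 0.0294]
ee_rot: [[0.11, -0.994, 0.001], [-0.994, -0.11, 0.0], [-0.0, -0.001, -1.0]]
wrist_force: [1.0, -0.5, -1.1]
gripper_width: 0.554
gripper_force: 30.0
```

>>> play_rows(
  commands="0 0 -.04 0 0 0;0 0 -.04 0 0 0;0 0 0 0 0 0;0 0 0 0 0 0",
)

```text
time_s: 18.8
tcp_pos: [0.6189, 0.2224, 0.0268]
ee_rot: [[0.109, -0.994, 0.0], [-0.994, -0.109, 0.0], [-0.0, -0.0, -1.0]]
wrist_force: [-0.3, 0.4, -3.2]
gripper_width: 0.549
gripper_force: 30.0
```

>>> play_rows(
  commands="0 0 -.04 0 0 0;0 0 -.03 0 0 0;0 0 0 0 0 0;0 0 0 0 0 0",
)

```text
time_s: 19.2
tcp_pos: [0.6191, 0.2225, 0.0257]
ee_rot: [[0.11, -0.994, 0.001], [-0.994, -0.11, 0.0], [-0.0, -0.001, -1.0]]
wrist_force: [-2.4, -1.1, 5.8]
gripper_width: 0.547
gripper_force: 30.0
```

>>> play_rows(
  commands="0 0 0 0 0 0;0 0 0 0 0 0;0 0 0 0 0 0;0 0 0 0 0 0;0 0 .3 0 0 0;0 0 .8 0 0 0;0 0 1 0 0 0;0 0 1 0 0 0;-.3 -.1 .9 0 0 -.44;-.7 -.1 0 0 0 -.5;-.9 -.1 0 0 0 -.5;-.9 -.1 0 0 0 -.5;-.9 -.2 0 0 0 -.5;-.9 -.2 0 0 0 -.5;-.8 -.1 0 0 0 -.5;-.37 -.1 0 0 0 -.4;0 0 0 0 0 0;0 0 0 0 0 0",
  grip=87,
)

```text
time_s: 21.0
tcp_pos: [0.4465, 0.1929, 0.1454]
ee_rot: [[-0.448, -0.894, 0.002], [-0.894, 0.448, 0.001], [-0.002, -0.001, -1.0]]
wrist_force: [0.9, -0.6, 0.2]
gripper_width: 0.999
gripper_force: 0.0
```

```bash
python3 w.py blue w5.png
```

```text
(288, 195, 73, 85) [444.  191.3] [55.9 46. ] 61.7
[0.44669909 0.19293144 0.14514688]
```

View pics/w5.png

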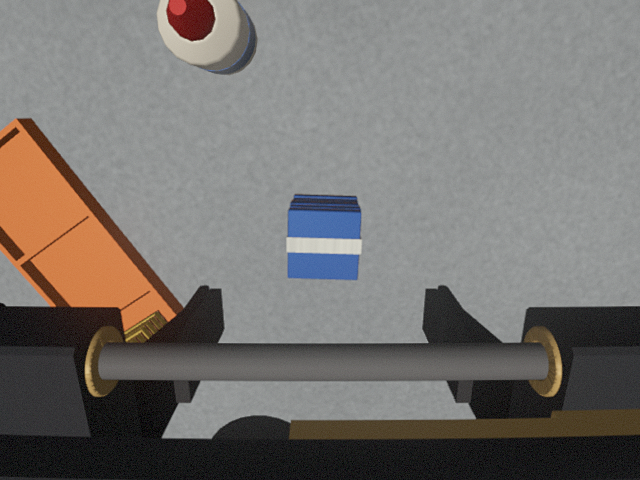

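The blue stack's top face spans u 288–360 and v 208–279, square to the fingers and centred. I'll descend and grip.

>>> play_rows(
  commands="0 .06 -.7 0 0 0;0 0 -1 0 0 0;0 0 -1 0 0 0;0 0 -.7 0 0 0;0 0 -.45 0 0 0;0 0 -.25 0 0 0;0 0 0 0 0 0;0 0 0 0 0 0",
)

```text
time_s: 21.85
tcp_pos: [0.4465, 0.1946, 0.0219]
ee_rot: [[-0.449, -0.893, 0.001], [-0.893, 0.449, 0.0], [-0.001, -0.001, -1.0]]
wrist_force: [-1.2, 0.0, -0.2]
gripper_width: 0.997
gripper_force: 0.0
```

>>> play_rows(
  commands="0 0 0 0 0 0;0 0 0 0 0 0;0 0 0 0 0 0;0 0 0 0 0 0;0 0 0 0 0 0;0 0 0 0 0 0;0 0 0 0 0 0;0 0 0 0 0 0",
  grip=0,
)

```text
time_s: 22.65
tcp_pos: [0.4459, 0.1944, 0.0217]
ee_rot: [[-0.449, -0.893, 0.0], [-0.893, 0.449, 0.0], [-0.0, -0.0, -1.0]]
wrist_force: [-0.6, -0.2, 2.0]
gripper_width: 0.553
gripper_force: 29.8
```

>>> play_rows(
  commands="0 0 .3 0 0 0;0 0 .8 0 0 0;0 0 1 0 0 0;.35 -.17 .4 0 0 .4;.8 -.2 0 0 0 .5;.9 -.2 0 0 0 .5;.9 -.2 0 0 0 .5;.9 -.2 0 0 0 .5;.9 -.2 0 0 0 .5;.8 -.2 0 0 0 .5;.5 -.2 0 0 0 .44;0 0 0 0 0 0;0 0 0 0 0 0;0 0 -.5 0 0 0;0 0 -.7 0 0 0;0 0 -.5 0 0 0;0 0 -.3 0 0 0;0 0 -.2 0 0 0;0 0 -.1 0 0 0;0 0 0 0 0 0",
)

```text
time_s: 24.65
tcp_pos: [0.6272, 0.1473, 0.0277]
ee_rot: [[0.11, -0.994, 0.0], [-0.994, -0.11, 0.0], [-0.0, -0.0, -1.0]]
wrist_force: [-0.1, -0.1, -2.3]
gripper_width: 0.551
gripper_force: 29.8
```

>>> play_rows(
  commands="0 0 -.04 0 0 0;0 0 -.05 0 0 0;0 0 0 0 0 0;0 0 0 0 0 0",
)

```text
time_s: 25.05
tcp_pos: [0.6278, 0.1473, 0.0258]
ee_rot: [[0.11, -0.994, 0.001], [-0.994, -0.11, 0.0], [-0.0, -0.001, -1.0]]
wrist_force: [-0.5, 0.0, 1.6]
gripper_width: 0.548
gripper_force: 29.9
```

>>> play_rows(
  commands="0 0 0 0 0 0;0 0 0 0 0 0;0 0 0 0 0 0;0 0 0 0 0 0;0 0 .3 0 0 0;0 0 .8 0 0 0;0 0 1 0 0 0;0 0 1 0 0 0;-.25 -.12 1 0 0 0;-.7 -.4 .5 0 0 0;-.9 -.5 0 0 0 0;-.9 -.5 0 0 0 0;-.9 -.5 0 0 0 0;-.9 -.5 0 0 0 0;-.8 -.5 0 0 0 0;-.6 -.3 0 0 0 0;0 0 0 0 0 0;0 0 0 0 0 0",
  grip=87,
)

```text
time_s: 26.85
tcp_pos: [0.4494, 0.0477, 0.1639]
ee_rot: [[0.11, -0.994, 0.002], [-0.994, -0.11, 0.001], [-0.0, -0.002, -1.0]]
wrist_force: [0.4, 0.5, 0.0]
gripper_width: 0.999
gripper_force: 0.0
```

```bash
python3 - <<'E'
from h import *
im,d,i=cap('wrist','w6.png'); print(r.sense()['tcp_pos'])
hsv=cv2.cvtColor(im,cv2.COLOR_BGR2HSV)
m=((hsv[...,0]>=172)|(hsv[...,0]<=5))&(hsv[...,1]>150)
m=m.astype(np.uint8);m[:, :200]=0;m[:,440:]=0
c=max(cv2.findContours(m,0,1)[0],key=cv2.contourArea); print(cv2.boundingRect(c))
(u,v),_=cv2.minEnclosingCircle(c); print(u,v,onplane(i,[[u,v]],.085))
E
```

```text
[0.44981935 0.04797687 0.16363402]
(308, 227, 24, 35)
324.0 244.0 [[0.44870718 0.04450993 0.085     ]]
```

View pics/w6.png

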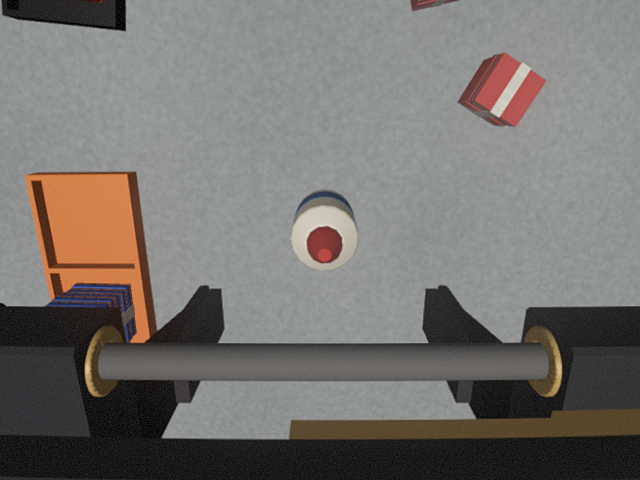

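The glue bottle's nozzle is at (324,244) and its body is centred between the fingers. I'll grip it at TCP z 32 mm so the gripper body clears the nozzle.

>>> play_rows(
  commands="0 -.04 -.8 0 0 0;0 0 -1 0 0 0;0 0 -1 0 0 0;0 0 -.8 0 0 0;0 0 -.5 0 0 0;0 0 -.3 0 0 0;0 0 0 0 0 0;0 0 0 0 0 0",
)

```text
time_s: 27.7
tcp_pos: [0.4497, 0.0468, 0.0312]
ee_rot: [[0.11, -0.994, 0.001], [-0.994, -0.11, 0.0], [-0.0, -0.001, -1.0]]
wrist_force: [-0.2, -0.7, 0.8]
gripper_width: 1.001
gripper_force: 0.0
```

>>> play_rows(
  commands="0 0 0 0 0 0;0 0 0 0 0 0;0 0 0 0 0 0;0 0 0 0 0 0;0 0 0 0 0 0;0 0 0 0 0 0;0 0 0 0 0 0;0 0 0 0 0 0",
  grip=0,
)

```text
time_s: 28.5
tcp_pos: [0.4489, 0.0464, 0.0309]
ee_rot: [[0.11, -0.994, 0.0], [-0.994, -0.11, 0.0], [-0.0, -0.0, -1.0]]
wrist_force: [-0.2, -0.7, 1.3]
gripper_width: 0.519
gripper_force: 30.0
```

>>> play_rows(
  commands="0 0 .3 0 0 0;0 0 .8 0 0 0;0 0 1 0 0 0;.4 .1 .4 0 0 0;.8 .1 0 0 0 0;.9 .1 0 0 0 0;.9 .1 0 0 0 0;.9 .1 0 0 0 0;.9 .1 0 0 0 0;.9 .1 0 0 0 0;.53 .14 0 0 0 0;0 0 0 0 0 0;0 0 0 0 0 0;0 0 -.5 0 0 0;0 0 -.7 0 0 0;0 0 -.5 0 0 0;0 0 -.3 0 0 0;0 0 -.2 0 0 0;0 0 -.1 0 0 0;0 0 0 0 0 0",
)

```text
time_s: 30.5
tcp_pos: [0.6356, 0.0716, 0.0371]
ee_rot: [[0.11, -0.994, 0.0], [-0.994, -0.11, 0.0], [-0.0, -0.0, -1.0]]
wrist_force: [0.3, 0.3, -1.3]
gripper_width: 0.525
gripper_force: 30.0
```

>>> play_rows(
  commands="0 0 -.04 0 0 0;0 0 -.05 0 0 0;0 0 0 0 0 0;0 0 0 0 0 0",
)

```text
time_s: 30.9
tcp_pos: [0.6362, 0.0717, 0.035]
ee_rot: [[0.11, -0.994, 0.001], [-0.994, -0.11, 0.0], [-0.0, -0.001, -1.0]]
wrist_force: [-0.8, 1.2, 3.4]
gripper_width: 0.522
gripper_force: 30.0
```

Contact on the floor. I'll release, rise and back away.

>>> play_rows(
  commands="0 0 0 0 0 0;0 0 0 0 0 0;0 0 0 0 0 0;0 0 0 0 0 0;0 0 .3 0 0 0;0 0 .8 0 0 0;0 0 1 0 0 0;0 0 1 0 0 0;0 0 1 0 0 0;0 0 .9 0 0 0;-.9 -.3 .5 0 0 0;-.9 -.3 0 0 0 0;-.9 -.3 0 0 0 0;-.9 -.3 0 0 0 0;-.9 -.3 0 0 0 0;-.9 -.3 0 0 0 0;-.9 -.3 0 0 0 0;0 0 0 0 0 0;0 0 0 0 0 0",
  grip=87,
)

```text
time_s: 32.8
tcp_pos: [0.4469, 0.0085, 0.2002]
ee_rot: [[0.11, -0.994, 0.002], [-0.994, -0.11, 0.001], [-0.0, -0.002, -1.0]]
wrist_force: [0.8, -0.7, 0.1]
gripper_width: 0.999
gripper_force: 0.0
```

```bash
python3 - <<'E'
from h import *
im,d,i=cap('side','side1.png'); im,d,i=cap('top','top1.png')
E
```

```text
(no output)
```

View pics/side1.png

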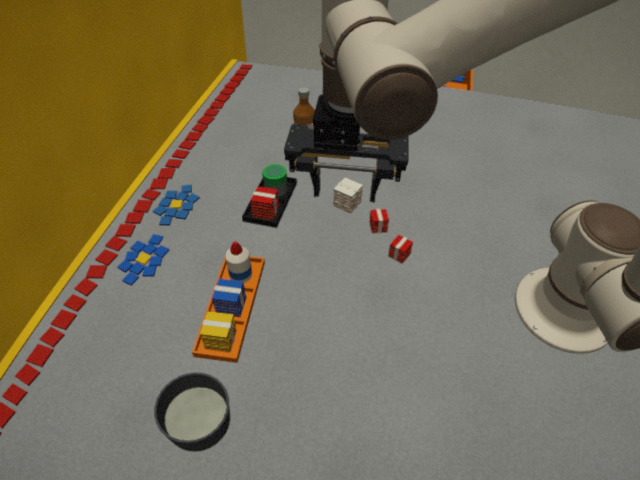

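View pics/top1.png

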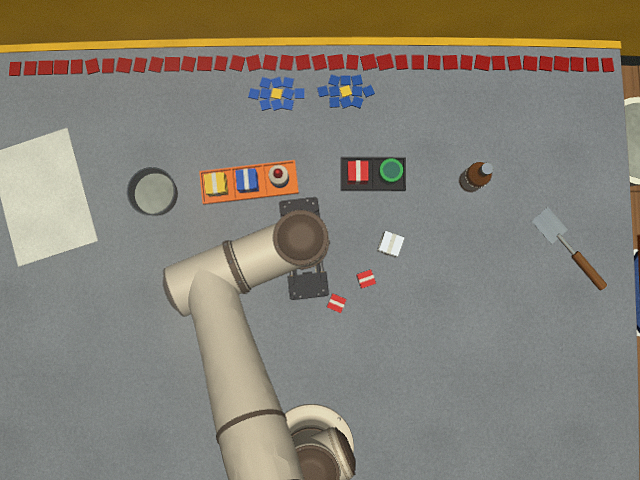

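All five things stand upright in their compartments: yellow (215,184), blue (247,180) and glue (278,175) in the orange tray, red (358,171) and the tub (391,170) in the black tray. The white stack (391,244), brown bottle (477,176) and pot (152,191) haven't moved, and the gripper touches nothing, so I'll hand in.

```bash
python3 -c "
from station import r
print(r.finish_job())"
```

```text
the job is handed in; nothing more can be done
None
```

I packed both kits and handed the job in at about 33 s: yellow, blue and glue are in the orange tray, red and the grout tub in the black tray; final pictures showed all five upright and the white tiles, brown bottle and pot unmoved, but no verdict came back.

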